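Tip the tall block down into the loading nest

ROBOT

A 6-joint arm with a two-finger parallel gripper is mounted at the origin on a cart in front of the work surface, level with it; the furniture and walls round the work are solid. World frame = base frame: x ahead of the robot, y to its left, z up, the work surface at z = 0. Lengths are in m, angles in rad, forces in N, time in s.
With the tool pointing down it reaches from about 0.3 to 0.95 m from the base axis. Payload 3.1 kg.
Tool frame: the origin (TCP) lies midway between the tips of the shut fingers; the grasp point (between the pads) lies 19 mm behind it (env.grip_point_offset is the distance from the TCP to the grasp point, in m); z points along the fingers, x is the direction in which the jaws open and shut, and the axes are right-handed (so a half turn about z gives the same grasp; the last joint's range is limited). The gripper opens to 85 mm and grips with 20 to 120 N. Pads are 22 mm wide; open, the fingers measure 114 mm over their backs; the gripper's body (76 mm by 85 mm) begins 54 mm behind the grasp point. The pads swing forward as they close: fully open they stand 13 mm farther back than shut.
Start: joints at [-1.385, 0.308, 1.634, -0, 1.2, -0.07], TCP at [0.158, -0.605, 0.194] pointing down, gripper open.
Joint ranges: [-3.06, 3.06], [-0.79, 1.96], [0.05, 2.63], [-1.19, 4.34], [0.05, 2.64], [-2.94, 2.94]. Speed limits (rad/s): [2.79, 2.79, 3.14, 3.14, 3.14, 3.14].

INTERFACE

Orientations are given as [roll, pitch, yaw] about the fixed x, y, z axes, in that order (R = Rz(yaw) Ry(pitch) Rx(roll)).
In Python, from rig import env gives the robot as it stands.
- The arm moves only by the shell command python3 -m pendant 'ROWS' [OPENING] [FORCE]. ROWS is text: rows parted by semicolons, each of 4 numbers parted by spaces: the shift along the tool's x, y, z in units of 2.5 cm (1.0 is 2.5 cm), then the turn about the tool's z in units of 0.08 rad (1.0 is 0.08 rad). A call has 1 to 8 rows; each row shifts and turns the pose as measured when the row begins, along the tool's axes as they then stand; what a row does not reach is not made up. A row lasts 1/12 s, in which the tool goes at most 41.7 mm and 7.16 degrees, less where a joint would pass 70% of its speed; a pose out of reach is approached as far as the arm can. A call with a number of a shift or a turn outside -1 to 1 is refused whole. A call with a gripper value outside its range is refused whole. OPENING is the finger opening in mm, from 0 to 85.4, set as the call begins (- or left out, the last holds). The fingers move at their own pace and stop on an object; FORCE is the grip in N (left out, the last holds). Time passes only in rows, so rows that do not move let the fingers close. It gives the time, the measured TCP pose, the force and the opening at its end, in the units of the state.
- env.observe(): the state, without advancing time (a new reading comes with each control period).
- env.snapshot(name): name is "scene" or "top" or "wrist"; returns a dict with "img" (480x640x3 uint8, blue, green, red), "depth" (480x640 float32, m along the optical axis (not along the pixel's ray), 0 where there is no reading), "intrinsics" (3x3 intrinsics, pixels), "k1" (the pictures are not rectified: a ray, as slopes to the right and down, at radius r is drawn at 1 + k1 r^2 times it, then the intrinsics apply), "rvec" (rotation vector, rad) and "tvec" (3), from world to camera coordinates, as OpenCV has them. Camera axes: x right, y down, z forward; pixel columns grow to the right and rows downward; lengths in m; the calibration is good to about 2 mm. A picture is of the moment at which its call begins.
- env.close_job(): hands the job in, once; it reports no verdict.
The state is a dict: "clock": time; "q": joint angles; "joint_velocities": joint speeds; "joint_efforts": joint torques, N m; "ee_pos": TCP position; "tcp_rot": TCP orientation; "wrist_force": force on the tool from outside, world axes, zero at the start; "wrist_torque": the same for the moment, N m; "grip_width": finger opening in m.
Only numpy, scipy, OpenCV 4.12 (cv2) and the standard library are available. Lean on these libraries where they do the work, as an engineer would, in place of code of your own. Each camera call takes 0.05 s, during which the arm holds its last target. There are 200 camera calls.

TASK

Two metal blocks stand on end in the two channels of the loading nest. Push the taller one over, towards the nest's stop bar, so that it lies flat in its channel; then push it along the channel until its end is right up against the stop bar. Just push it with the fingers; never lift or carry it. Leave the shorter block standing where it is, do not disturb the loose weight and hex key beside the nest, and come clear at the end.

Things in the scene. Friction and masses are not known exactly. Their poses are not given: they have to be found in the camera images.
- nest: fixed nest: dark plate 190 x 130 x 10 mm with two straight open channels along its x, centred at y = +33 and -33 mm, 43 mm wide, floor 10 mm above the bench, between dark steel rails whose tops are 22 mm above the bench. Origin: centre of its underside; x along the channels towards the stop bar, z up. Turned up to 40 degrees either way; at yaw 0 the stop bar is the end away from the robot.
- nest_stop (a point): middle of the stop bar's inner face, 83 mm from the nest's origin along its x. The aluminium bar crosses both channels at the nest's +x end; its top is 30 mm above the bench. The other end of the channels, at x = -95 mm, is open.
- tall_block: taller aluminium block, 25 x 40 x 80 mm, 0.14 to 0.28 kg, with a bore and four screw holes. Starts on its 25 x 40 mm end on the floor of either channel, its middle 50 to 75 mm to the -x side of the nest's centre. Origin: centre of the end it stands on; z along its 80 mm (up at the start), x along its 25 mm, towards the stop bar. About 0.5 N along the channel near its top tips it.
- tall_block_top (a point): centre of the tall block's upper end face, 80 mm from its origin along its z; after tipping this end faces the stop bar
- tall_block_mid (a point): centre of the tall block, 40 mm from its origin along its z; 22.5 mm above the bench when it lies flat on the channel floor
- short_block: the shorter aluminium block, 25 x 40 x 50 mm, with one 20 mm bore; stands on end on the floor of the other channel in the same way. Origin: centre of the end it stands on, z up. To be left alone.
- weight: small brass-coloured check weight, 26 mm across and 44 mm tall, standing loose on the bench beside the nest's +y side. Origin: centre of its underside. To be left alone.
- key: black hex key, 27 x 82 x 5 mm, lying loose on the bench beside the nest's -y side. Origin: centre of its underside. To be left alone.

How it is judged:
By the outcome, as a careful person would: the job done as asked, in the order asked, and still so for the second after the job is handed in, with the robot touching nothing.
It also fails if it takes over 40 s, if anything falls off the work surface, if the arm or the gripper's body presses on something with over 40 N, if the wrist force passes 120 N, or if a joint passes its speed limit or range.

## Working session

There is one attempt and no reset: what is moved stays moved. The work goes in short steps, Python scripts to look and compute and a shell command to move; the robot and the scene stay as the last step left them, time stands still between calls to the robot, and variables do not carry over. Pictures are saved under pics/ and viewed, about 8 in all and at most 12, crops included, and the job is handed in when it is done.

```bash
mkdir -p pics; ls
cat > h.py <<'E'
import numpy as np, cv2
from rig import env
def snap(n,f):
    s=env.snapshot(n); cv2.imwrite('pics/'+f,s['img']); np.savez('pics/'+f+'.npz',**s); return s
def ray(s,u,v):
    K=s['intrinsics'];k=float(s['k1'])
    d=np.array([(u-K[0,2])/K[0,0],(v-K[1,2])/K[1,1]]);x=d.copy()
    for _ in range(20): x=d/(1+k*(x@x))
    R=cv2.Rodrigues(np.array(s['rvec'],float))[0];t=np.array(s['tvec'],float).ravel()
    return -R.T@t, R.T@np.r_[x,1]
def onz(s,u,v,z):
    o,d=ray(s,u,v); return o+d*(z-o[2])/d[2]
def dep(s,u,v):
    o,d=ray(s,u,v); return o+d*float(s['depth'][int(v),int(u)])
E
python3 - <<'E'
from h import *
s=snap('top','top1.png');s2=snap('scene','scene1.png')
for a in(s,s2): print(ray(a,320,240),a['k1'])
o=env.observe();print(o['clock'],o['ee_pos'],o['tcp_rot'],o['grip_width'])
E
```

```text
pics
(array([0.51323957, 0.00465827, 0.91466007]), array([ 0.07218893,  0.01144255, -0.99747965])) -0.03561667147729992
(array([0.17405132, 0.52323427, 0.62326923]), array([ 0.45239343, -0.62942961, -0.63182082])) 0.01879672827541442
0.1 [ 0.15794318 -0.60385085  0.19254852] [-3.14143582e+00  2.12153584e-03 -1.31504147e+00] 0.08510463360153248
```

View pics/top1.png

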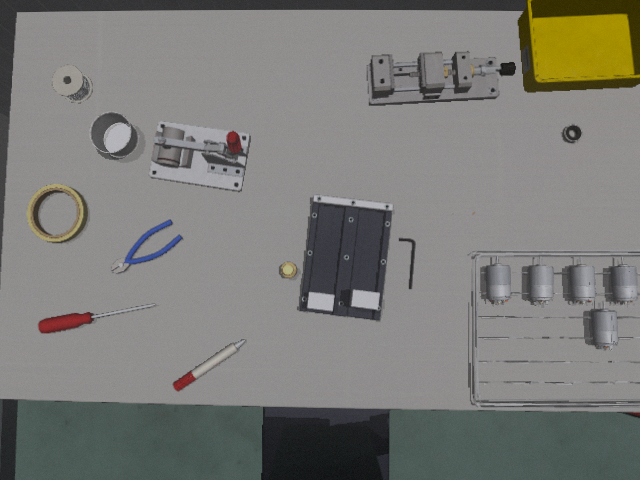

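View pics/scene1.png

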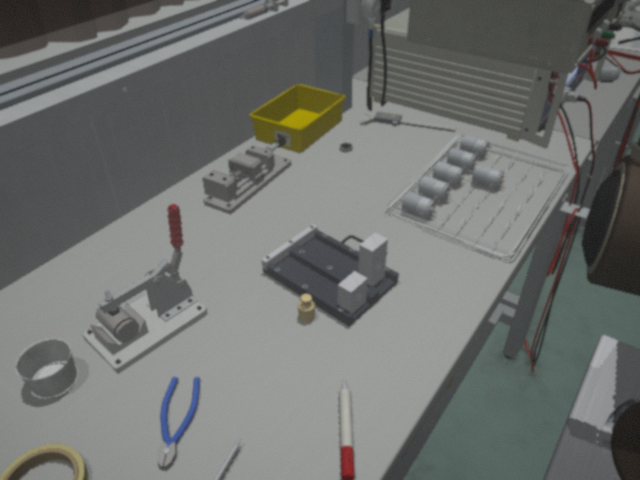

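The top view shows the tall block in the right-hand (−y) channel, with its top at about (365,298). The short block is at (321,300), the stop bar runs along (314–392, 197–209), the weight is at (288,269) and the key at (410,262).

Run:
```python
from h import *
s=dict(np.load('pics/top1.png.npz'))
im=s['img'];g=im.min(2)
m=(g>185).astype('uint8')*255
roi=np.zeros_like(m);roi[185:330,295:400]=1
# nest surroundings are bright bench; print bright comps
for th in(195,215,230):
    m=((g>th)*roi).astype('uint8')
    n,l,st,c=cv2.connectedComponentsWithStats(m)
    print(th,[(st[i].tolist(),c[i].round(1).tolist()) for i in range(1,n) if st[i][4]>60])
m=((g>215)*roi).astype('uint8')
n,l,st,c=cv2.connectedComponentsWithStats(m)
for i in range(1,n):
    if st[i][4]<60: continue
    p=np.argwhere(l==i)[:,::-1].astype('float32');r=cv2.minAreaRect(p);b=cv2.boxPoints(r)
    z=float(np.median([dep(s,u,v)[2] for u,v in p]))
    print('z',z,[onz(s,u,v,z).round(4)[:2].tolist() for u,v in b],'c',onz(s,*r[0],z).round(4))
dm=((im.max(2)<75)*roi).astype('uint8');dm=cv2.morphologyEx(dm,cv2.MORPH_CLOSE,np.ones((5,5)))
cs=cv2.findContours(dm,0,2)[0];cc=max(cs,key=cv2.contourArea);r=cv2.minAreaRect(cc);print('dark',r,[onz(s,u,v,.02).round(3)[:2].tolist() for u,v in cv2.boxPoints(r)])
cv2.imwrite('pics/crop.png',cv2.resize(im[180:335,270:430],None,fx=4.5,fy=3.8*4.5/3.8,interpolation=2)[:600])
```

```text
195 []
215 []
230 []
dark ((345.64508056640625, 258.5170593261719), (80.50362396240234, 113.97863006591797), 6.709836959838867) [[0.463, 0.047], [0.648, 0.029], [0.634, -0.102], [0.451, -0.082]]
```

View pics/crop.png

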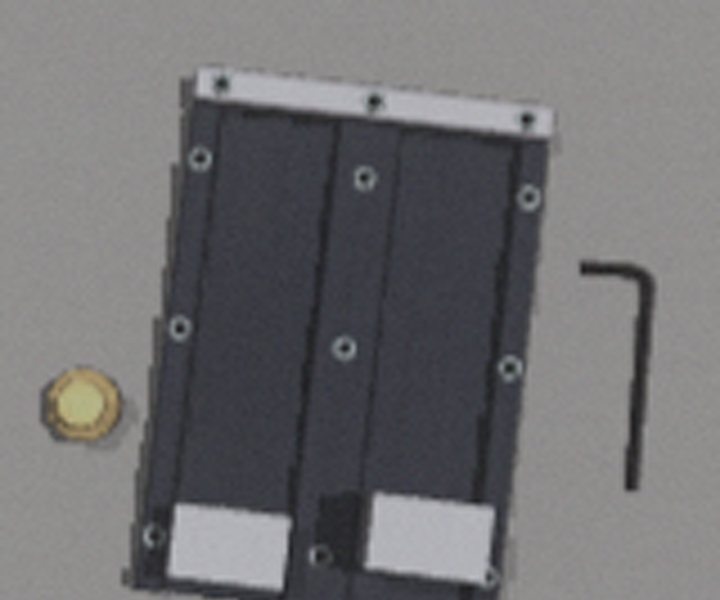

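The crop (4.5×, origin (270,180)) shows the stop bar's inner edge running from full-image (313,202) to (392,210). The tall block's top has its corners at about (353,289), (380,293), (378,309) and (351,306).

Run:
```python
from h import *
s=dict(np.load('pics/top1.png.npz'))
f=lambda x,y,z:onz(s,270+x/4.5-.4,180+y/4.5-.4,z)[:2]
A=f(195,100,.03);B=f(548,137,.03);C=f(198,67,.03);D=f(553,106,.03)
print('bar',A,B,C,D)
for n,P,z in(('tall',[(374,492),(495,509),(487,583),(367,566)],.09),('short',[(175,502),(290,517),(281,591),(167,576)],.06)):
    W=np.array([f(x,y,z) for x,y in P]);print(n,W.mean(0),np.linalg.norm(W-np.roll(W,1,0),axis=1), (W[0]+W[1])/2-(W[2]+W[3])/2)
    if n=='tall':T=W.mean(0)
    else:S=W.mean(0)
e=A-B;yaw=np.arctan2(-e[0],e[1]);e2=T-S
print('yaw',yaw,np.linalg.norm(e))
# rails' screw lines
for p,q in(((528,197),(509,368)),((364,177),(344,347)),((200,158),(153,536))):
    d=f(*p,.022)-f(*q,.022);print('rail yaw',np.arctan2(d[1],d[0]))
yaw=float(np.arctan2(*(f(528,197,.022)-f(490,577,.022))[::-1]))
x=np.array([np.cos(yaw),np.sin(yaw)]);y=np.array([-x[1],x[0]])
stop=(A+B)/2;o=stop-.083*x
for n,w in(('tall',T),('short',S)): print(n,'nest',(w-o)@x,(w-o)@y)
print('stop',stop,'o',o,yaw)
```

```text
bar [0.63906239 0.02716816] [ 0.62730127 -0.0995089 ] [0.65105411 0.02627749] [ 0.63851523 -0.10124207]
tall [ 0.48587863 -0.05457009] [0.02448956 0.04030452 0.02448764 0.03990252] [ 0.02438549 -0.00223582]
short [0.48064983 0.01256092] [0.02544388 0.03980033 0.02544213 0.03938735] [ 0.02531562 -0.00253441]
yaw -0.09257788339232602 0.127221861567873
rail yaw -0.10359498733144748
rail yaw -0.1053805049772482
rail yaw -0.10730948974437862
tall nest -0.06198054126826601 -0.0318970926967011
short nest -0.07337398498391727 0.0344663196326268
stop [ 0.63318183 -0.03617037] o [ 0.55053507 -0.02852097] -0.09229245139407093
```

```bash
python3 -m pendant '-1 -.8 0 0;-1 -.8 0 0;-1 -.8 0 0;-1 -.8 0 0;-1 -.8 0 0;-1 -.8 0 0;-1 -.8 0 0;-1 -.8 0 0' 0 30; python3 -m pendant '-1 -.8 0 0;-1 -.8 0 0;-1 -.8 0 0;-1 -.8 0 0;-1 -.8 0 0;-1 -.8 0 0;-1 -.8 0 0;-1 -.8 0 0'
```

```text
clock: 0.77
ee_pos: [0.2617, -0.3638, 0.1871]
tcp_rot: [3.14, 0.007, -1.325]
wrist_force: [0.4, 0.4, 0.1]
grip_width: 0.0002
clock: 1.43
ee_pos: [0.3687, -0.1167, 0.1859]
tcp_rot: [3.139, 0.01, -1.329]
wrist_force: [0.7, -0.5, 0.6]
grip_width: 0.0002
```

```bash
python3 -m pendant '0 0 0 1;0 0 0 1;0 0 0 1;0 0 0 1;0 0 0 .5;0 0 0 0'; python3 -m pendant '-1 -.5 0 0;-1 -.5 0 0;-.8 -.4 0 0;0 0 0 0;0 0 0 0'
```

```text
clock: 1.93
ee_pos: [0.3688, -0.1069, 0.1839]
tcp_rot: [3.132, 0.012, -1.691]
wrist_force: [-0.3, -0.2, -0.3]
grip_width: 0.0001
clock: 2.35
ee_pos: [0.4119, -0.0402, 0.1831]
tcp_rot: [3.13, 0.012, -1.69]
wrist_force: [0.0, -0.4, 0.2]
grip_width: -0.0
```

```bash
cat > n.py <<'E'
from h import *
from scipy.spatial.transform import Rotation as Ro
yaw=-.1;X=np.array([np.cos(yaw),np.sin(yaw),0]);Y=np.array([-X[1],X[0],0]);Z=np.array([0,0,1.])
stop=np.array([.6332,-.0362,0]);O=stop-.083*X
def nest(p): p=np.array(p);return np.array([(p-O)@X,(p-O)@Y,p[2]])
def units(t):
    o=env.observe();p=np.array(o['ee_pos']);R=Ro.from_euler('xyz',o['tcp_rot']).as_matrix()
    w=O+X*t[0]+Y*t[1]+Z*t[2]
    print('at nest',nest(p).round(4),'yawerr units',round(((o['tcp_rot'][2]-(yaw-np.pi/2))/.08),2),'rows total',(R.T@(w-p)/.025).round(2),'F',o['wrist_force'],o['clock'])
E
python3 -c "
from n import *
units((-.125,-.033,.078))"
```

```text
at nest [-0.1368 -0.0261  0.1831] yawerr units -0.24 rows total [ 0.32 -0.53  4.19] F [ 0.00235294 -0.41998784  0.18326509] 2.35
```

```bash
python3 -m pendant '.3 -.1 1 -.2;0 0 1 0;0 0 1 0;0 0 1 0;0 0 0 0;0 0 0 0'; python3 -c "
from n import *
units((-.09,-.033,.078))
snap('wrist','w1.png')"
```

```text
clock: 2.85
ee_pos: [0.4128, -0.0508, 0.0816]
tcp_rot: [3.135, 0.009, -1.67]
wrist_force: [-0.0, -0.6, 0.5]
grip_width: -0.0001
at nest [-0.1349 -0.0366  0.0816] yawerr units 0.01 rows total [-0.14 -1.8   0.13] F [-0.0015153  -0.56119743  0.51985154] 2.85
```

View pics/w1.png

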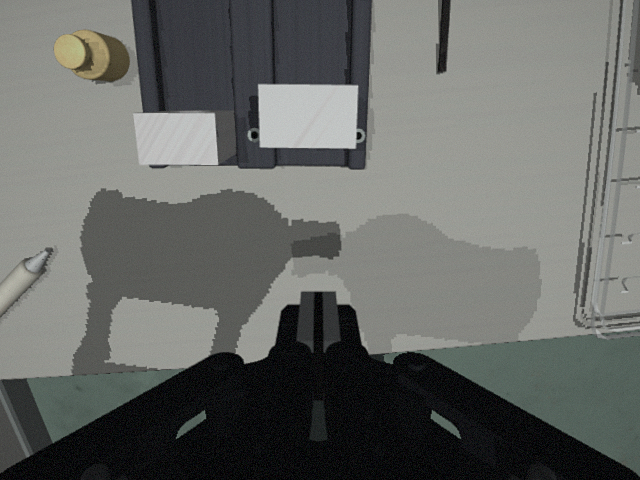

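The wrist view shows the fingers square to the channel at (318,300). The tall block's top centre is at (308,117), so about 4 mm of sideways correction is needed before tipping.

```bash
python3 -m pendant '-.15 -.5 .1 0;0 -.5 0 0;0 -.5 0 0;0 -.2 0 0;0 0 0 0;0 0 0 0'; python3 -m pendant '0 -.2 0 0;0 -.2 0 0;0 -.2 0 0;0 -.2 0 0'; python3 -c "
from n import *
units((-.06,-.033,.078))"
```

```text
clock: 3.4
ee_pos: [0.4605, -0.0541, 0.0871]
tcp_rot: [-3.139, 0.007, -1.671]
wrist_force: [-0.5, -0.0, -0.1]
grip_width: 0.0001
clock: 3.73
ee_pos: [0.4802, -0.0563, 0.0887]
tcp_rot: [-3.138, 0.007, -1.671]
wrist_force: [-0.2, -0.0, 0.8]
grip_width: 0.0001
at nest [-0.0672 -0.0353  0.0887] yawerr units -0.0 rows total [-0.09 -0.29  0.43] F [-0.23052268 -0.02682582  0.77955936] 3.7333
```

```bash
python3 -c "
from n import *
s=snap('scene','s2.png');cv2.imwrite('pics/s2c.png',cv2.resize(s['img'][190:350,220:440],None,fx=3,fy=3))"
```

```text
(no output)
```

View pics/s2c.png

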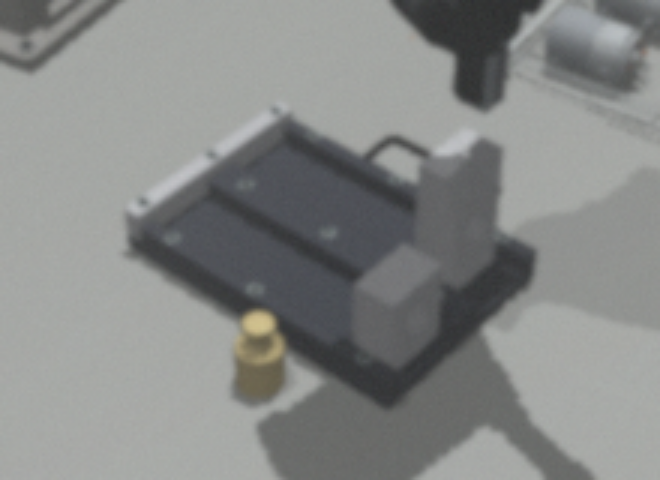

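```bash
python3 -c "
from n import *
s=dict(np.load('pics/s2.png.npz'))
for x,y in((466,98),(485,105),(466,135),(435,170),(490,140),(450,285),(480,220)):
    p=dep(s,220+x/3,190+y/3);print((x,y),nest(p).round(3))
p=cv2.projectPoints(np.array([env.observe()['ee_pos']]),s['rvec'],s['tvec'],s['intrinsics'],np.array([float(s['k1']),0,0,0]))[0].ravel();print((p-[220,190])*3)
units((-.06,-.033,.078))"
```

```text
(466, 98) [-0.071 -0.02   0.137]
(485, 105) [-0.077 -0.028  0.131]
(466, 135) [-0.054 -0.047  0.088]
(435, 170) [-0.058 -0.015  0.087]
(490, 140) [-0.003 -0.149 -0.004]
(450, 285) [-0.072 -0.015  0.014]
(480, 220) [-0.071 -0.04   0.043]
[471.33960949 154.02394112]
at nest [-0.0658 -0.0354  0.0889] yawerr units -0.0 rows total [-0.09 -0.23  0.44] F [ 1.08707279 -0.35549879  0.68211535] 3.7833
```

```bash
python3 -c "
from n import *
s=dict(np.load('pics/s2.png.npz'))
a=cv2.resize(s['img'][190:300,340:410],None,fx=5.4,fy=5.4,interpolation=2)
w=snap('wrist','w2.png')['img'][0:400,100:500]
b=np.zeros((594,790,3),'uint8');b[:a.shape[0],:378]=a[:594];b[:400,385:785]=w;cv2.imwrite('pics/m.png',b)
print(env.observe()['q'])"
```

```text
[-0.21217925  0.17092109  2.04445836  0.00915086  0.92270293  1.45312966]
```

View pics/m.png

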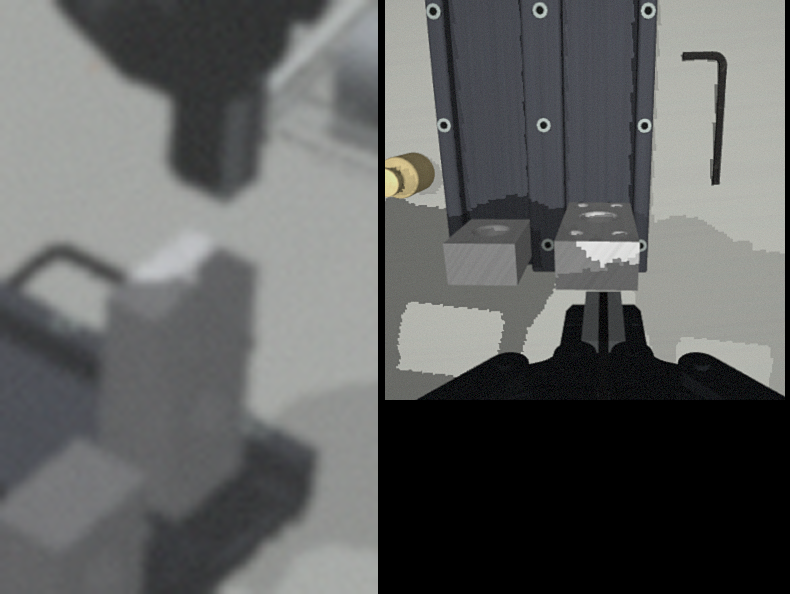

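The scene crop shows the fingertip about 40 mm above the block's top, although the state reads a TCP height of 0.089. The block is still upright, so I'll cross-check with depth.

```bash
python3 -c "
from n import *
s=dict(np.load('pics/w2.png.npz'))
for u,v in((293,298),(313,298),(293,320),(313,320),(298,260),(260,275),(298,286),(290,210),(180,265)):
    print((u,v),round(float(s['depth'][v,u]),3),nest(dep(s,u,v)).round(4))
o,_=ray(s,320,240);print('cam',nest(o))
s=dict(np.load('pics/s2.png.npz'))
for u,v in ((375,210),(378,215),(380,220),(383,215),(381,225),(380,227)): print((u,v),nest(dep(s,u,v)).round(3),s['depth'][v,u])
"
```

```text
(293, 298) 0.298 [-0.1242 -0.0161  0.0011]
(313, 298) 0.148 [-0.0562 -0.0336  0.1361]
(293, 320) 0.139 [-0.0592 -0.0268  0.1468]
(313, 320) 0.133 [-0.0559 -0.0338  0.1526]
(298, 260) 0.191 [-0.0586 -0.0257  0.0918]
(260, 275) 0.293 [-0.1061  0.0075  0.0006]
(298, 286) 0.196 [-0.0724 -0.0254  0.0912]
(290, 210) 0.246 [-0.0496 -0.0178  0.0319]
(180, 265) 0.226 [-0.0738  0.0423  0.0612]
cam [ 0.01134427 -0.03628982  0.27031169]
(375, 210) [-0.08  -0.004  0.173] 0.7626173
(378, 215) [-0.074 -0.021  0.152] 0.7891525
(380, 220) [-0.074 -0.026  0.14 ] 0.79940534
(383, 215) [-0.078 -0.028  0.15 ] 0.79204464
(381, 225) [-0.076 -0.027  0.131] 0.8051356
(380, 227) [-0.075 -0.027  0.126] 0.80861807
```

Both cameras put the fingertips at about z = 0.13 while the state reads 0.089. The block hasn't moved even though the reading says contact should have happened, so the z reading looks about 40 mm low. I'll back off and check the offset while lowering.

```bash
python3 -m pendant '0 .8 0 0;0 .8 0 0;0 .8 0 0;0 0 0 0;0 0 .6 0;0 0 .6 0;0 0 0 0;0 0 0 0'
cat > tip.py <<'E'
from n import *
import sys
s=snap('wrist',sys.argv[1])
for v in (296,300,304): print('wrist',nest(dep(s,313,v)).round(4))
s=snap('scene','s_'+sys.argv[1])
p=cv2.projectPoints(np.array([env.observe()['ee_pos']]),s['rvec'],s['tvec'],s['intrinsics'],np.array([float(s['k1']),0,0,0]))[0].ravel()
print('tcp proj',p.round(1))
u=int(p[0])
print([(v,nest(dep(s,u,v)).round(3).tolist(),int(s['img'][v,u].max())) for v in range(int(p[1])-30,int(p[1])+8,4)])
units((-.125,-.033,.035)); print(env.observe()['tcp_rot'])
E
python3 tip.py w3.png
```

```text
clock: 4.5
ee_pos: [0.4221, -0.0503, 0.0579]
tcp_rot: [-3.135, 0.007, -1.67]
wrist_force: [-0.5, -0.1, 1.0]
grip_width: 0.0004
wrist [-0.116  -0.0333  0.1037]
wrist [-0.1162 -0.0333  0.1066]
wrist [-0.116  -0.0334  0.1101]
tcp proj [407.5 272.9]
[(242, [-0.138, -0.0, 0.148], 53), (246, [-0.127, -0.021, 0.122], 56), (250, [-0.128, -0.02, 0.115], 57), (254, [-0.129, -0.02, 0.108], 59), (258, [-0.073, -0.122, 0.001], 144), (262, [-0.076, -0.117, -0.003], 167), (266, [-0.083, -0.107, -0.002], 169), (270, [-0.09, -0.097, 0.0], 170), (274, [-0.095, -0.088, 0.0], 168), (278, [-0.1, -0.08, -0.0], 170)]
at nest [-0.1254 -0.0352  0.0582] yawerr units 0.01 rows total [-0.08 -0.01  0.93] F [-0.09533588  0.2752176   0.20150003] 4.6
[-3.13424305  0.00654036 -1.67018885]
```

The offset holds steady: the tip's true z is about the reading plus 0.043, and x and y agree. I'll correct for it. Tipping at tip z ≈ 0.072 means a reading of about 0.029.

```bash
python3 -m pendant '-.1 0 .6 0;0 0 .55 0;0 0 0 0;0 0 0 0'; python3 -m pendant '0 -.4 .05 0;0 -.4 .05 0;0 -.3 .05 0;0 0 0 0;0 0 0 0'; python3 tip.py w4.png
```

```text
clock: 4.93
ee_pos: [0.4282, -0.0488, 0.0325]
tcp_rot: [-3.126, 0.006, -1.67]
wrist_force: [0.2, -0.1, -0.3]
grip_width: 0.0003
clock: 5.35
ee_pos: [0.4631, -0.0527, 0.0326]
tcp_rot: [-3.118, 0.005, -1.67]
wrist_force: [-0.4, 0.2, -0.3]
grip_width: -0.0001
wrist [-0.0699 -0.0317  0.0906]
wrist [-0.0714 -0.0317  0.0906]
wrist [-0.0732 -0.0316  0.0902]
tcp proj [384.2 274.2]
[(244, [-0.098, -0.005, 0.12], 48), (248, [-0.089, -0.02, 0.098], 53), (252, [-0.09, -0.019, 0.091], 49), (256, [-0.09, -0.02, 0.082], 53), (260, [-0.073, -0.049, 0.046], 91), (264, [-0.073, -0.05, 0.036], 109), (268, [-0.073, -0.05, 0.028], 104), (272, [-0.074, -0.05, 0.019], 84), (276, [-0.074, -0.05, 0.01], 82), (280, [-0.078, -0.045, 0.007], 78)]
at nest [-0.0851 -0.0334  0.0325] yawerr units 0.01 rows total [-0.02  1.6  -0.14] F [ 0.21892867 -0.14825531  0.57858231] 5.45
[-3.11838689  0.00471918 -1.67018203]
```

```bash
python3 -m pendant '0 -.2 .05 0;0 -.2 .05 0;0 -.2 .05 0;0 -.2 .05 0;0 0 0 0'
cat > blk.py <<'E'
from n import *
import sys
s=snap('scene',sys.argv[1])
g=np.array([nest(dep(s,u,v)) for v in range(190,340) for u in range(250,420) if s['depth'][v,u]>0])
a=g[(abs(g[:,1]+.033)<.03)&(g[:,0]>-.1)&(g[:,0]<.08)&(g[:,2]>.026)&(g[:,2]<.092)]
print(len(a),a[:,:].min(0).round(3),a.max(0).round(3))
for x in np.arange(-.1,.09,.01):
    q=a[(a[:,0]>=x)&(a[:,0]<x+.01)]
    if len(q): print(round(x,3),len(q),q[:,2].max().round(3),end=' | ')
print();units((0,-.033,.03))
E
python3 blk.py s5.png
```

```text
clock: 5.87
ee_pos: [0.4831, -0.0546, 0.0273]
tcp_rot: [-3.12, 0.005, -1.67]
wrist_force: [1.4, 0.9, -0.2]
grip_width: 0.0002
1179 [-0.078 -0.053  0.026] [-0.011 -0.009  0.092]
-0.08 129 0.092 | -0.07 224 0.091 | -0.06 182 0.089 | -0.05 277 0.08 | -0.04 205 0.092 | -0.03 107 0.089 | -0.02 55 0.084 | 
at nest [-0.0651 -0.0332  0.0272] yawerr units 0.01 rows total [-0.01 -2.61 -0.06] F [ 0.2464119   0.75868272 -0.5284867 ] 5.9167
```

The block is tilting, with its top front edge now at nest x ≈ −0.015.

```bash
python3 -m pendant '0 -.15 0 0;0 -.15 0 0;0 0 0 0;0 0 0 0;0 0 0 0;0 0 0 0;0 0 0 0;0 0 0 0'; python3 blk.py s6.png
```

```text
clock: 6.58
ee_pos: [0.49, -0.0551, 0.027]
tcp_rot: [-3.122, 0.005, -1.67]
wrist_force: [-0.2, 0.5, 0.1]
grip_width: 0.0001
1075 [-0.07  -0.053  0.026] [ 0.036 -0.009  0.092]
-0.08 5 0.089 | -0.07 140 0.092 | -0.06 53 0.092 | -0.05 99 0.036 | -0.04 116 0.037 | -0.03 107 0.036 | -0.02 88 0.036 | -0.01 92 0.036 | -0.0 114 0.036 | 0.01 105 0.036 | 0.02 111 0.037 | 0.03 45 0.037 | 
at nest [-0.0577 -0.0331  0.027 ] yawerr units 0.01 rows total [-0.   -2.31 -0.08] F [ 0.05759034 -0.10816425  0.09838111] 6.6333
```

It lies flat, from nest x ≈ −0.047 to 0.035 with its top at 0.036. I'll back off, lower to tip z ≈ 0.025 and look.

```bash
python3 -m pendant '0 .5 0 0;0 .5 0 0;0 0 0 0;0 0 .5 0;0 0 .5 0;0 0 .5 0;0 0 0 0;0 0 0 0'; python3 -c "
from n import *
units((-.06,-.033,-.018))
s=snap('wrist','w7.png')
for v in (296,300,304): print('wrist',nest(dep(s,313,v)).round(4))"
```

```text
clock: 7.3
ee_pos: [0.4664, -0.0528, -0.0105]
tcp_rot: [-3.117, 0.005, -1.671]
wrist_force: [0.1, 0.2, -0.3]
grip_width: 0.0002
at nest [-0.0813 -0.0332 -0.0105] yawerr units 0.0 rows total [-0.01 -0.84  0.32] F [ 0.08200641  0.18214677 -0.25642196] 7.3
wrist [-0.0727 -0.0312  0.035 ]
wrist [-0.0724 -0.0313  0.039 ]
wrist [-0.0722 -0.0313  0.0425]
```

View pics/w7.png

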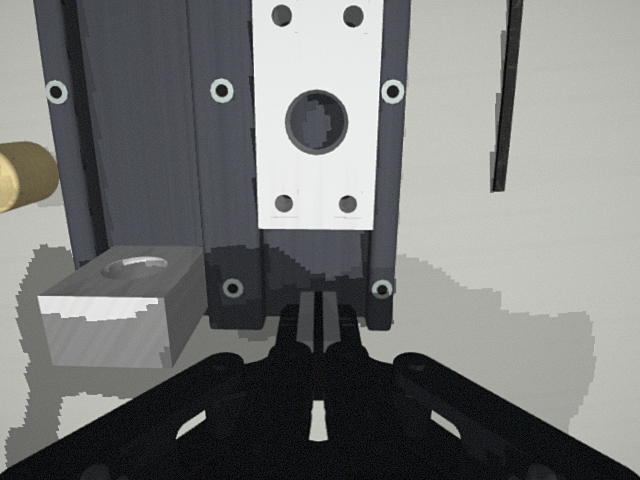

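The wrist view shows the block flat in its channel with its near end at row 229. The fingers are centred behind it at (318,292), and the short block is untouched at (120,305). Before lowering I'll check the clearance between the gripper knuckle and the short block.

```bash
python3 -c "
from n import *
s=dict(np.load('pics/w7.png.npz'))
for u,v in ((222,362),(210,360),(180,375),(100,420),(160,410),(290,320),(100,270),(250,355),(316,226)): print((u,v),nest(dep(s,u,v)).round(4))"
```

```text
(222, 362) [-0.0707 -0.0078  0.0799]
(210, 360) [-0.0717 -0.0039  0.0776]
(180, 375) [-0.0725  0.0026  0.0832]
(100, 420) [-0.0724  0.0151  0.1001]
(160, 410) [-0.0718  0.0026  0.0971]
(290, 320) [-0.0759 -0.0235  0.0474]
(100, 270) [-0.0612  0.0454  0.0384]
(250, 355) [-0.1204  0.0003  0.0009]
(316, 226) [-0.0454 -0.0324  0.0365]
```

```bash
python3 -m pendant '0 0 .3 0;0 -.4 .05 0;0 -.4 0 0;0 0 0 0;0 0 0 0'; python3 -m pendant '0 -.3 0 0;0 -.3 0 0;0 -.3 0 0;0 -.3 0 0;0 0 0 0;0 0 0 0'; python3 blk.py s8.png
```

```text
clock: 7.77
ee_pos: [0.4913, -0.0555, -0.0172]
tcp_rot: [-3.112, 0.004, -1.671]
wrist_force: [-1.0, 0.3, -1.1]
grip_width: -0.0002
clock: 8.27
ee_pos: [0.5234, -0.0586, -0.0165]
tcp_rot: [-3.115, 0.004, -1.67]
wrist_force: [-2.0, 0.4, -0.7]
grip_width: -0.0001
1122 [-0.045 -0.063  0.026] [ 0.067 -0.003  0.092]
-0.05 48 0.092 | -0.04 366 0.092 | -0.03 89 0.09 | -0.02 74 0.09 | -0.01 63 0.035 | -0.0 68 0.036 | 0.01 46 0.036 | 0.02 42 0.035 | 0.03 86 0.035 | 0.04 78 0.037 | 0.05 103 0.036 | 0.06 59 0.036 | 
at nest [-0.0237 -0.0333 -0.0164] yawerr units 0.0 rows total [-0.02 -1.   -1.83] F [0.5825086  0.48314988 0.19817476] 8.3167
```

The block's leading end is at about 0.066, leaving roughly 17 mm. I'll push on gently until the force rises.

```bash
python3 -m pendant '0 -.2 0 0;0 -.2 0 0;0 -.15 0 0;0 0 0 0'; python3 -m pendant '0 -.1 0 0;0 -.1 0 0'; python3 -m pendant '0 -.1 0 0'; python3 -m pendant '0 -.1 0 0'
```

```text
clock: 8.65
ee_pos: [0.5363, -0.0598, -0.0165]
tcp_rot: [-3.118, 0.005, -1.67]
wrist_force: [-0.0, -0.0, -0.1]
grip_width: 0.0002
clock: 8.82
ee_pos: [0.5407, -0.0601, -0.0165]
tcp_rot: [-3.12, 0.005, -1.67]
wrist_force: [-0.9, -0.2, -0.6]
grip_width: 0.0002
clock: 8.9
ee_pos: [0.5409, -0.06, -0.0168]
tcp_rot: [-3.125, 0.005, -1.67]
wrist_force: [-10.4, 0.1, 7.2]
grip_width: 0.0
clock: 8.98
ee_pos: [0.5406, -0.0599, -0.0172]
tcp_rot: [-3.132, 0.005, -1.67]
wrist_force: [-6.7, 0.3, 6.0]
grip_width: -0.0001
```

The force rose to about 10 N and the motion stopped at nest x ≈ −0.006, as predicted, so the block is against the stop. I'll back off and raise the arm.

```bash
python3 -m pendant '0 -.1 0 0;0 0 0 0;0 .4 0 0;0 .6 0 0;0 .6 0 0;0 0 0 0;0 0 -1 0;0 0 -1 0'; python3 -m pendant '0 0 -1 0;0 0 -1 0;0 0 -1 0;0 0 -1 0;0 0 0 0;0 0 0 0'; python3 -c "
from n import *
units((0,-.033,.1))
s=snap('wrist','w9.png');t=snap('top','t9.png')
b=np.zeros((480,790,3),'uint8');b[:360,:480]=cv2.resize(s['img'],(480,360));b[:310,485:785]=cv2.resize(t['img'][180:335,275:425],(300,310));cv2.imwrite('pics/m9.png',b)"
```

```text
clock: 9.65
ee_pos: [0.4972, -0.0556, 0.0292]
tcp_rot: [-3.138, 0.006, -1.67]
wrist_force: [1.1, 0.4, 0.6]
grip_width: 0.0
clock: 10.15
ee_pos: [0.5053, -0.0577, 0.1408]
tcp_rot: [-3.116, 0.004, -1.671]
wrist_force: [-0.3, -0.6, -0.4]
grip_width: -0.0001
at nest [-0.0421 -0.0341  0.1408] yawerr units 0.0 rows total [-0.04 -1.64  1.68] F [-0.27286404 -0.63056484 -0.3640417 ] 10.15
```

View pics/m9.png

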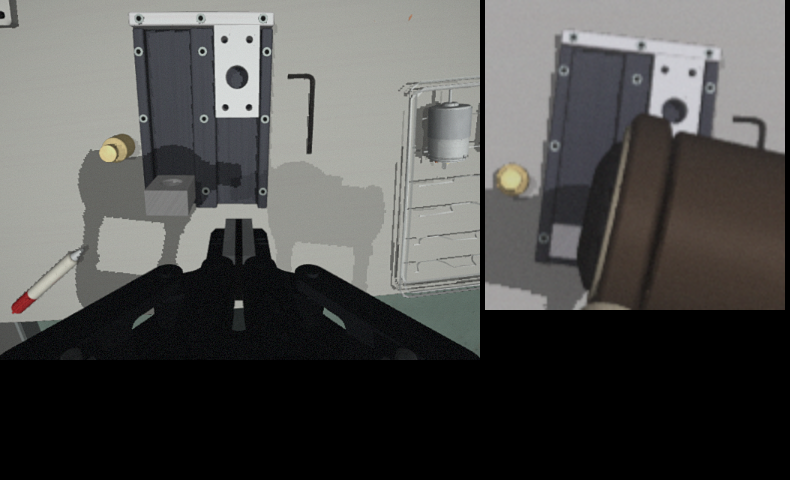

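The wrist view shows the block flat with its far end at the stop bar. The short block, weight and key are in place. I'll check for a gap with a zoomed crop and numbers.

```bash
python3 -c "
from n import *
s=dict(np.load('pics/w9.png.npz'));im=s['img']
a=cv2.resize(im[5:65,270:380],None,fx=7,fy=7,interpolation=0);cv2.imwrite('pics/z9.png',a)
print(im[18:40,305].max(1),im[18:40,325].max(1))
g=im.max(2).astype(int)
for u in(300,315,330):
  v=max(range(135,175),key=lambda v:g[v-1,u]-g[v+1,u]);w=max(range(28,45),key=lambda v:g[v+1,u]-g[v-1,u])
  print(u,v,w,nest(onz(s,u,v,.035)).round(4),nest(onz(s,u,w,.035)).round(4))
t=dict(np.load('pics/t9.png.npz'));t0=dict(np.load('pics/top1.png.npz'))
d=cv2.absdiff(t['img'],t0['img']).max(2)
print('key diff',(d[230:295,400:420]>40).sum(),'weight',(d[258:282,276:300]>40).sum())"
```

```text
[211 213 209 209 203 210 203 212 212 212 214 207 210 200 171 195 213 213
 215 215 211 212] [210 211 210 211 208 206 210 210 211 214 210 209 214 204 177 210 214 211
 211 211 214 215]
300 139 33 [ 0.0145 -0.021   0.035 ] [ 0.0828 -0.0218  0.035 ]
315 156 33 [ 0.0028 -0.0314  0.035 ] [ 0.0828 -0.0317  0.035 ]
330 139 33 [ 0.0145 -0.0419  0.035 ] [ 0.0828 -0.0415  0.035 ]
key diff 718 weight 99
```

View pics/z9.png

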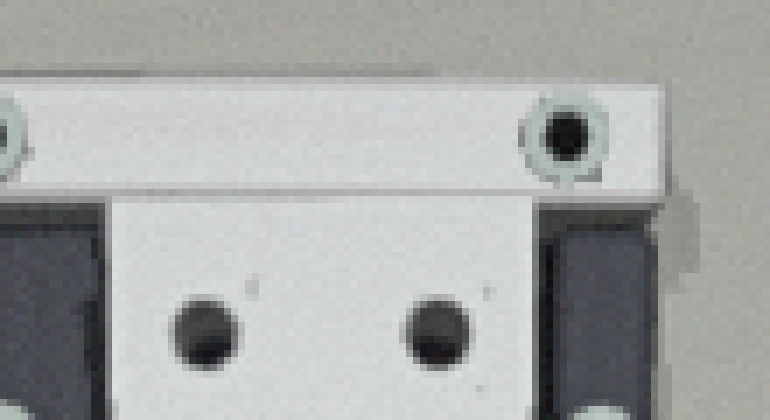

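No gap: the block spans nest x 0.0028 to 0.0828, and only a thin seam shows at the bar. The fingers are clear, at a true height of about 0.18 m.

```bash
python3 -c "
from rig import env
env.close_job()"
```

```text
the job is handed in; nothing more can be done
```

The tall block is tipped over, lying flat in its channel with its end against the stop bar, and the job is handed in at about 10 s on the robot's clock. It was only pushed with the shut fingers, never lifted.

- **Block position:** the last check put its ends at nest x = 2.8 mm and 82.8 mm, with the stop face at 83 mm. The zoomed picture shows only a thin seam at the bar. On reaching the bar, the highest force I read was about 10 N.
- **Other items:** in the last wrist view the short block is still standing, and the weight and hex key look undisturbed. A before-and-after comparison of the top view flagged changed pixels around the key and the weight. I put those down to the arm partly covering the key and a shadow near the weight, but did not confirm it.
- **Height reading:** the reported TCP height was about 43 mm lower than where two cameras showed the fingertips. My first tipping pass therefore went over the block without touching it. I confirmed the offset by depth and corrected for it after that.
- **Clear at the end:** the arm finished raised, with the fingertips about 0.18 m above the bench and nothing touched.

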